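# Clear the circuit board and hold the enabling key

## Task

Make the opened telephone exchange safe for a live test: take the two steel screw cups off its green circuit board and nest them, one on the other and fully seated, in the third steel cup, which stays on the blue mat. Only then press the yellow enabling key halfway down (15 mm of its 30 mm, so that the collar cuts the green ring on its stem), without ever pressing it near the bottom, and finish while still holding it there with the gripper. Leave the other things on the bench where they lie.

Things in the scene. Friction and masses are not known exactly. Their poses are not given: they have to be found in the camera images.
- cup_a: steel stacking cup, open top, 62 mm high, 90 g: body 31 mm across at the foot, 48 at 35 mm; shoulder at 35.5 mm; above it a collar 58 mm across (inside 51) up to the rim, the part to grip. Nested, its shoulder sits on the rim below: 26.5 mm higher, collar outside. Origin: underside centre, z up the axis. It starts upright on the right part (-y side) of the circuit board.
- cup_b: steel stacking cup, open top, 62 mm high, 90 g: body 31 mm across at the foot, 48 at 35 mm; shoulder at 35.5 mm; above it a collar 58 mm across (inside 51) up to the rim, the part to grip. Nested, its shoulder sits on the rim below: 26.5 mm higher, collar outside. Origin: underside centre, z up the axis. It starts upright on the left part (+y side) of the circuit board.
- cup_c: steel stacking cup, open top, 62 mm high, 90 g: body 31 mm across at the foot, 48 at 35 mm; shoulder at 35.5 mm; above it a collar 58 mm across (inside 51) up to the rim, the part to grip. Nested, its shoulder sits on the rim below: 26.5 mm higher, collar outside. Origin: underside centre, z up the axis. It starts upright on the blue mat and is the bottom of the stack.
- mat: blue mat fixed to the table, 130 x 130 x 3 mm, to the left or to the right of the unit (it trades places with the key box). Origin: centre of its underside, on the table.
- unit: opened exchange, fixed: black tray 280 (x) x 340 (y) mm, walls 45 mm high; the green circuit board fills it, its top 20 mm above the table; a black power-supply cage along the rear (+x) side rises to 55 mm, the other components stay below the walls. Origin: centre of the underside, on the table; z up.
- key_box: grey housing of the enabling key, fixed to the table, 100 x 100 x 50 mm, with a dark steel collar on top, 52 mm across, its top 58 mm above the table. Origin: centre of the underside, on the table; the key is on its vertical axis.
- key (a joint): travel of the enabling key straight down, in m: 0 released, 0.030 bottom. Spring: about 3 N to start, 6.75 N at 15 mm, 10.5 N at the bottom. The stem under the yellow cap has a white ring (lowest 11 mm), a green ring (next 8 mm), red above; they sink into the collar in turn, so the collar's top cuts the green ring from 11 to 19 mm of travel.
- key_top (a point): centre of the flat top of the key's yellow cap (50 mm across, 14 mm thick); 106 mm above the table when released, 91 mm when halfway down, 76 mm at the bottom.
- module: plug-in module with an aluminium cover, 30 x 60 x 12 mm, lying on the circuit board in front of the black power-supply cage, between and behind the cups; leave it
- screwdriver: screwdriver lying on the table at the left rear; leave it
- brush: small brush lying on the table at the right; leave it
- tape: yellow roll of tape, 76 mm across, 19 mm high, on the table at the right; leave it
- meter: orange multimeter, 150 x 75 x 34 mm, lying on the table at the left; leave it
- bottle: small blue bottle, 44 mm across, 110 mm high, at the rear left; leave it
- jar: small amber jar, 56 mm across, 60 mm high, at the rear right; leave it
There are look-alikes about, which are no part of the job. What is shaped like the cup_b but pink or red is not meant.

How it is judged:
On the way, in this order (a step that is already met when the one before it is completed fails the run):
1. both cups from the board are nested in the cup on the mat and let go (((horizontal distance between cup_a and cup_c below 0.004 m and z of cup_a in the frame of cup_c between 0.0235 and 0.0295 m and angle between the z axis of cup_a and the z axis of cup_c, either way round below 0.06 rad and horizontal distance between cup_b and cup_a below 0.004 m and z of cup_b in the frame of cup_a between 0.0235 and 0.0295 m and angle between the z axis of cup_b and the z axis of cup_a, either way round below 0.06 rad) or (horizontal distance between cup_b and cup_c below 0.004 m and z of cup_b in the frame of cup_c between 0.0235 and 0.0295 m and angle between the z axis of cup_b and the z axis of cup_c, either way round below 0.06 rad and horizontal distance between cup_a and cup_b below 0.004 m and z of cup_a in the frame of cup_b between 0.0235 and 0.0295 m and angle between the z axis of cup_a and the z axis of cup_b, either way round below 0.06 rad)) and linear speed of each of cup_a, cup_b, cup_c below 0.02 m/s and height (world z) of cup_c below 0.008 m and angle between cup_c's own z axis and vertical below 0.06 rad and horizontal distance between cup_c and mat below 0.05 m and contact force between each of the fingers, the arm and cup_a below 0.3 N and contact force between each of the fingers, the arm and cup_b below 0.3 N and contact force between each of the fingers, the arm and cup_c below 0.3 N), for 0.2 s.
2. the enabling key is held halfway down by the robot (value of joint key between 0.011 and 0.019 m and contact force between any of the fingers, the arm and key_box above 2.5 N), for 0.5 s.
At the end, for the whole second after the job is handed in: Robot presses the key (over 2.5 N) at 11 to 19 mm travel; the board's two cups sit on one another in the third (axes within 4 mm, each 23.5 to 29.5 mm above the one below, tilt under 0.06 rad), at rest, untouched; the third stands upright on the mat, within 50 mm of its centre (all of step 1 and all of step 2); the arm keeps its last pose, push and grip.
It fails at once if the enabling key is pressed (over 5 mm) before the board's cups are nested (value of joint key above 0.005 m and not ((horizontal distance between cup_a and cup_c below 0.004 m and z of cup_a in the frame of cup_c between 0.0235 and 0.0295 m and angle between the z axis of cup_a and the z axis of cup_c, either way round below 0.06 rad and horizontal distance between cup_b and cup_a below 0.004 m and z of cup_b in the frame of cup_a between 0.0235 and 0.0295 m and angle between the z axis of cup_b and the z axis of cup_a, either way round below 0.06 rad) or (horizontal distance between cup_b and cup_c below 0.004 m and z of cup_b in the frame of cup_c between 0.0235 and 0.0295 m and angle between the z axis of cup_b and the z axis of cup_c, either way round below 0.06 rad and horizontal distance between cup_a and cup_b below 0.004 m and z of cup_a in the frame of cup_b between 0.0235 and 0.0295 m and angle between the z axis of cup_a and the z axis of cup_b, either way round below 0.06 rad))).
It fails at once if the enabling key is pressed near its bottom (over 25 mm) (value of joint key above 0.025 m).
It fails at once if another thing on the bench is disturbed (moved over 30 mm) (distance of any of module, screwdriver, brush, tape, meter, bottle, jar from where it was at the start of the episode above 0.03 m).
It also fails if it takes over 64 s, if anything falls off the work surface, if the arm or the gripper's body presses on something with over 40 N, if the wrist force passes 120 N, or if a joint passes its speed limit or range.

## Robot

A 7-joint arm with a two-finger parallel gripper is mounted at the origin on the work surface. World frame = base frame: x ahead of the robot, y to its left, z up, the work surface at z = 0. Lengths are in m, angles in rad, forces in N, time in s.
With the tool pointing down it reaches from about 0.425 to 0.875 m from the base axis. Payload 4.7 kg.
Tool frame: the origin (TCP) lies on the centre line of the jaws, within the pads' length; the fingertips stand 25 mm ahead of it and the grasp point (between the pads) lies 6 mm ahead of it; z points along the fingers, x is the direction in which the jaws open and shut, and the axes are right-handed (so a half turn about z gives the same grasp; the last joint's range is limited). The gripper opens to 87 mm and grips with 3 to 60 N. Pads are 19 mm wide; open, the fingers measure 117 mm over their backs; the gripper's body (75 mm by 190 mm) begins 51 mm behind the grasp point.
Start: joints at [1.195, 0.321, -0.07, 1.45, 0.023, 1.371, -0.057], TCP at [0.247, -0.601, 0.248] pointing down, gripper open.
Joint ranges: [-2.86, 2.86], [-0.3, 2.09], [-1.38, 1.24], [0.06, 2.45], [-1.56, 4.7], [0.09, 2.05], [-2.69, 2.69]. Speed limits (rad/s): [2.57, 2.57, 3.14, 3.14, 3.14, 3.14, 3.14].

## Interface

Orientations are given as a 3x3 rotation matrix whose columns are the frame's x, y, z axes.
In Python, from workcell import robot gives the robot as it stands.
- The arm moves only by the shell command python3 -m crank 'ROWS' [OPENING]. ROWS is a JSON object of lists of equal length, an entry for each row: "travel": the shift along the tool's x, y, z in mm, a list of three; "roll": the turn about the tool's z in rad. A call has exactly 5 rows; each row is the pose to reach, as a shift and turn from the pose commanded when the call began, along the tool's axes at that moment; what a row does not reach only later rows make up. A row lasts 1/12 s, in which the tool goes at most 41.7 mm and 7.16 degrees, less where a joint would pass 70% of its speed; a pose out of reach is approached as far as the arm can. A call with a gripper value outside its range is refused whole. OPENING is the opening, from 0 (shut) to 1 (fully open), set as the call begins (- or left out, the last holds). The fingers move at their own pace and stop on an object; the grip force is fixed at half the most. Time passes only in rows, so rows that repeat a pose let the fingers close, or fill a call up. It gives the time, the measured TCP pose, the force and the opening at its end, in the units of the state.
- robot.get_obs(): the state, without advancing time (a new reading comes with each control period).
- robot.grab_frame(name): name is "scene" or "top"; returns a dict with "pixels" (420x560x3 uint8, red, green, blue), "intrinsics" (3x3 intrinsics, pixels), "k1" (the pictures are not rectified: a ray, as slopes to the right and down, at radius r is drawn at 1 + k1 r^2 times it, then the intrinsics apply), "extrinsics" (4x4, takes a point from camera to world coordinates). Camera axes: x right, y down, z forward; pixel columns grow to the right and rows downward; lengths in m; the calibration is good to about 2 mm. A picture is of the moment at which its call begins. There is no depth.
- robot.finish_job(): hands the job in, once; it reports no verdict.
The state is a dict: "clock": time; "joint_positions": joint angles; "qvel": joint speeds; "joint_torque": joint torques, N m; "tool_pos": TCP position; "eef_rot": TCP orientation; "contact_force": force on the tool from outside, world axes, zero at the start; "moment": the same for the moment, N m; "opening": opening from 0.0 (shut) to 1.0 (fully open).
Only numpy, scipy, OpenCV 4.12 (cv2) and the standard library are available. Lean on these libraries where they do the work, as an engineer would, in place of code of your own. Each camera call takes 0.05 s, during which the arm holds its last target. There are 200 camera calls.

## Working session

There is one attempt and no reset: what is moved stays moved. The work goes in short steps, Python scripts to look and compute and a shell command to move; the robot and the scene stay as the last step left them, time stands still between calls to the robot, and variables do not carry over. Pictures are saved under pics/ and viewed, about 8 in all and at most 12, crops included, and the job is handed in when it is done.

```bash
mkdir -p pics; cat > h.py <<'E'
import numpy as np, cv2, pickle
from workcell import robot
def grab(n,tag):
    f=robot.grab_frame(n); cv2.imwrite(f'pics/{tag}.png',f['pixels'][:,:,::-1]); pickle.dump(f,open(f'pics/{tag}.pkl','wb')); return f
def load(tag): return pickle.load(open(f'pics/{tag}.pkl','rb'))
def proj(f,P):
    P=np.atleast_2d(P); E=np.linalg.inv(f['extrinsics']); c=P@E[:3,:3].T+E[:3,3]
    s=c[:,:2]/c[:,2:]; s=s*(1+f['k1']*(s**2).sum(1,keepdims=True)); K=f['intrinsics']
    return s@K[:2,:2].T+K[:2,2]
def at(f,uv,z):
    "world point on plane z seen at pixel uv"
    K=f['intrinsics']; d=(np.array(uv,float)-K[:2,2])/[K[0,0],K[1,1]]; s=d.copy()
    for _ in range(30): s=d/(1+f['k1']*(s@s))
    r=f['extrinsics'][:3,:3]@[s[0],s[1],1]; o=f['extrinsics'][:3,3]
    return o+r*(z-o[2])/r[2]
def st():
    o=robot.get_obs(); print({k:np.round(v,4).tolist() for k,v in o.items() if k in('clock','tool_pos','eef_rot','contact_force','opening','joint_positions')})
    return o
E
python3 - <<'E'
from h import *
for n in('top','scene'):
    f=grab(n,n+'0'); print(n,f['k1'],np.round(f['intrinsics'],1).tolist(),np.round(f['extrinsics'],3).tolist())
st()
E
```

```text
top -0.055867075067805895 [[434.4, 0.0, 282.1], [0.0, 434.4, 206.3], [0.0, 0.0, 1.0]] [[-0.026, -0.997, 0.072, 0.471], [-0.999, 0.027, 0.022, -0.004], [-0.024, -0.072, -0.997, 1.328], [0.0, 0.0, 0.0, 1.0]]
scene -0.053685330553492124 [[447.0, 0.0, 277.1], [0.0, 447.0, 212.8], [0.0, 0.0, 1.0]] [[0.125, 0.735, -0.666, 1.514], [0.992, -0.095, 0.081, -0.096], [-0.004, -0.671, -0.742, 1.193], [0.0, 0.0, 0.0, 1.0]]
{'clock': 0.1, 'joint_positions': [1.1951, 0.3217, -0.0701, 1.4515, 0.0226, 1.3708, -0.0569], 'tool_pos': [0.2468, -0.6008, 0.2466], 'eef_rot': [[0.38, -0.925, -0.0007], [-0.925, -0.38, 0.0015], [-0.0017, 0.0001, -1.0]], 'contact_force': [0.1424, -0.0631, 0.373], 'opening': 1.0003}
```

View pics/top0.png

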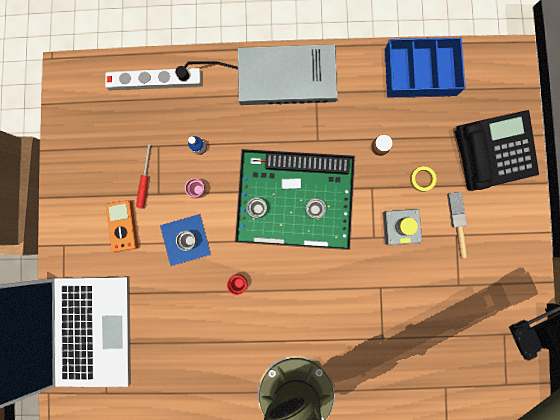

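View pics/scene0.png

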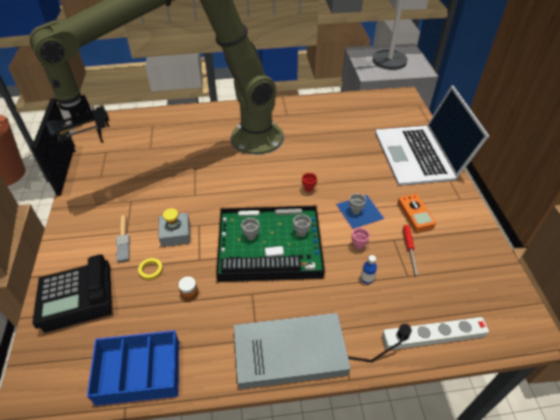

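Top view: the steel cups are at (257,208) = cup_b, (316,209) = cup_a and (186,240) on the mat = cup_c. Look-alikes are the pink cup (195,188), the red cup (237,283) and, among round things, the white-lidded jar (383,144). The key is at (408,226). In the scene view, cup_a is at (250,229), cup_b at (301,224) and cup_c at (357,205). I'll refine the positions by fitting rim circles, then check them in one close crop.

```bash
cat >> h.py <<'E'
from scipy.optimize import minimize
A=np.linspace(0,2*np.pi,120,endpoint=False); C=np.c_[np.cos(A),np.sin(A),0*A]
def score(f,G,xy,z,r):
    v=[]
    for rr in (r-.002,r,):pass
    p=proj(f,C*r+[*xy,z]).astype(np.float32); return cv2.remap(G,p[:,0].reshape(-1,1),p[:,1].reshape(-1,1),cv2.INTER_LINEAR).mean()
def grad(f):
    g=cv2.GaussianBlur(f['pixels'],(0,0),.8).astype(np.float32)
    gx=cv2.Sobel(g,cv2.CV_32F,1,0);gy=cv2.Sobel(g,cv2.CV_32F,0,1)
    return cv2.GaussianBlur(np.sqrt(gx**2+gy**2).max(2),(0,0),.7)
def fit(fs,xy0,z,rs,span=.014):
    "grid search of rim circle(s) rs at height z, summed over pictures"
    Gs=[grad(f) for f in fs]; best=(-1,None)
    for step,n in((.002,int(span/.002)),(.0005,4)):
        c=np.array(xy0 if best[1] is None else best[1])
        for i in range(-n,n+1):
            for j in range(-n,n+1):
                q=c+[i*step,j*step]; s=sum(score(f,G,q,z,r) for f,G in zip(fs,Gs) for r in rs)
                if s>best[0]: best=(s,q)
    return best[1],best[0]
def overlay(f,tag,circles,box,k):
    x0,y0,x1,y1=box; im=cv2.resize(f['pixels'][y0:y1,x0:x1,::-1],None,fx=k,fy=k,interpolation=cv2.INTER_CUBIC)
    for xy,z,r in circles:
        p=(proj(f,C*r+[*xy,z])-[x0-.5,y0-.5])*k
        cv2.polylines(im,[np.int32(p)],True,(0,255,255),1)
    cv2.imwrite(f'pics/{tag}.png',im)
E
python3 - <<'E'
from h import *
t,s=load('top0'),load('scene0'); cs=[]
for n,u,v,z,rs in (('a',(316,208),(250,226),.082,(.029,.0255)),('b',(257,207),(301,221),.082,(.029,.0255)),('c',(186,239),(357,202),.065,(.029,.0255)),('key',(408,226),(171,214),.106,(.025,))):
    x0=at(t,u,z)[:2]
    print(n,'guess',x0.round(4),at(s,v,z)[:2].round(4),*[ (m,fit(fs,x0,z,rs)[0].round(4)) for m,fs in(('top',[t]),('scene',[s]),('both',[t,s]))])
    cs+=[(fit([t,s],x0,z,rs)[0],z,r) for r in rs]
print('mat',at(t,(186,240),.003)[:2])
overlay(t,'ov_t',cs,(155,180,435,270),2.85); overlay(s,'ov_s',cs,(150,180,390,270),3.3)
a,b=cv2.imread('pics/ov_t.png'),cv2.imread('pics/ov_s.png'); w=min(a.shape[1],b.shape[1]); cv2.imwrite('pics/ov.png',np.vstack([a[:,:w],b[:,:w]]))
E
```

```text
a guess [ 0.5533 -0.0743] [ 0.5635 -0.0706] ('top', array([ 0.5538, -0.0728])) ('scene', array([ 0.5373, -0.0693])) ('both', array([ 0.5538, -0.0728]))
b guess [0.5609 0.0953] [0.5635 0.098 ] ('top', array([0.5609, 0.0963])) ('scene', array([0.5449, 0.0983])) ('both', array([0.5609, 0.0968]))
c guess [0.474  0.3068] [0.4874 0.3083] ('top', array([0.471 , 0.3088])) ('scene', array([0.476 , 0.3113])) ('both', array([0.472 , 0.3088]))
key guess [ 0.494  -0.3296] [ 0.4992 -0.3244] ('top', array([ 0.494 , -0.3311])) ('scene', array([ 0.499 , -0.3281])) ('both', array([ 0.495 , -0.3306]))
mat [0.47110672 0.32211271]
```

View pics/ov.png

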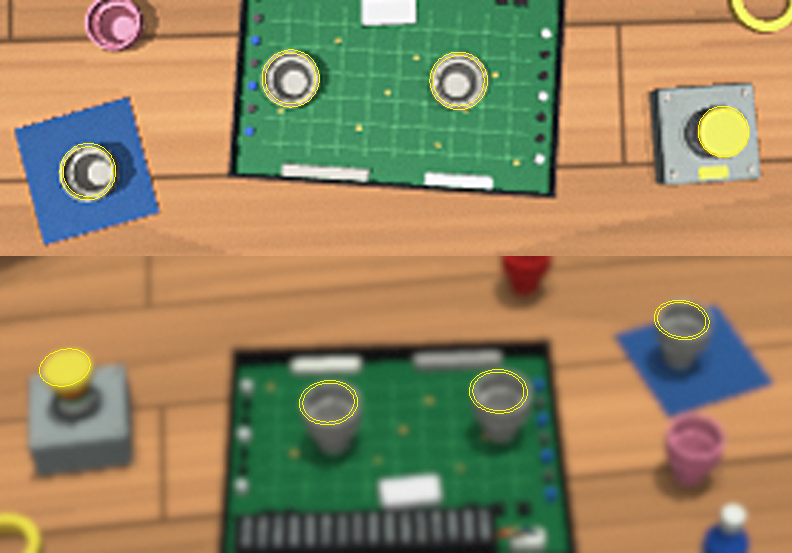

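```bash
python3 -m crank '{"travel":[[-25,-32,0],[-50,-65,0],[-74,-97,0],[-99,-129,0],[-124,-162,0]],"roll":[0.078,0.156,0.234,0.312,0.39]}' 1; python3 -c "
from h import *
st()"
```

```text
clock: 0.52
tool_pos: [0.35, -0.4232, 0.2471]
eef_rot: [[-0.005, -1.0, -0.001], [-1.0, 0.005, 0.0], [-0.0, 0.001, -1.0]]
contact_force: [1.2, 0.0, -0.1]
opening: 0.999
{'clock': 0.5167, 'joint_positions': [0.973, 0.1143, -0.1532, 1.7005, 0.0182, 1.3288, -0.759], 'tool_pos': [0.35, -0.4232, 0.2471], 'eef_rot': [[-0.0047, -1.0, -0.0006], [-1.0, 0.0047, 0.0003], [-0.0003, 0.0006, -1.0]], 'contact_force': [1.2406, 0.0416, -0.1103], 'opening': 0.9987}
```

```bash
python3 -m crank '{"travel":[[-35,-20,0],[-70,-41,0],[-105,-61,0],[-140,-82,0],[-175,-102,0]],"roll":[0,0,0,0,0]}' >/dev/null;  python3 -m crank '{"travel":[[-35,-20,10],[-70,-41,20],[-105,-61,35],[-140,-82,50],[-175,-102,65]],"roll":[0,0,0,0,0]}'; python3 -m crank '{"travel":[[0,0,15],[0,0,15],[0,0,15],[0,0,15],[0,0,15]],"roll":[0,0,0,0,0]}'
```

```text
clock: 1.35
tool_pos: [0.552, -0.0773, 0.1836]
eef_rot: [[-0.0, -1.0, 0.0], [-1.0, 0.0, -0.0], [0.0, -0.0, -1.0]]
contact_force: [-0.4, -0.1, 0.3]
opening: 1.001
clock: 1.77
tool_pos: [0.5517, -0.0807, 0.1702]
eef_rot: [[-0.003, -1.0, 0.001], [-1.0, 0.003, -0.001], [0.001, -0.001, -1.0]]
contact_force: [-0.4, 0.3, -0.2]
opening: 0.999
```

```bash
python3 -m crank '{"travel":[[-8,-2,8],[-8,-2,20],[-8,-2,32],[-8,-2,44],[-8,-2,44]],"roll":[0,0,0,0,0]}'; python3 - <<'E'
from h import *
o=st(); t=grab('top','top1'); s=grab('scene','scene1')
overlay(t,'c1',[((.554,-.073),.082,.029)],(265,160,365,260),5.5);overlay(s,'c2',[((.554,-.073),.082,.029)],(200,180,300,280),5.5)
a,b=cv2.imread('pics/c1.png'),cv2.imread('pics/c2.png');cv2.imwrite('pics/g1.png',cv2.resize(np.hstack([a,b]),(800,400)))
E
```

```text
clock: 2.18
tool_pos: [0.551, -0.0711, 0.1215]
eef_rot: [[-0.0, -1.0, -0.006], [-1.0, 0.0, 0.001], [-0.001, 0.006, -1.0]]
contact_force: [-0.5, -0.3, 0.3]
opening: 0.999
{'clock': 2.1833, 'joint_positions': [0.5099, 0.2605, -0.4874, 1.8192, 0.1349, 1.1008, -1.5967], 'tool_pos': [0.551, -0.0711, 0.1215], 'eef_rot': [[-0.0004, -1.0, -0.0059], [-1.0, 0.0004, 0.0009], [-0.0009, 0.0059, -1.0]], 'contact_force': [-0.4766, -0.2943, 0.2586], 'opening': 0.9991}
```

View pics/g1.png

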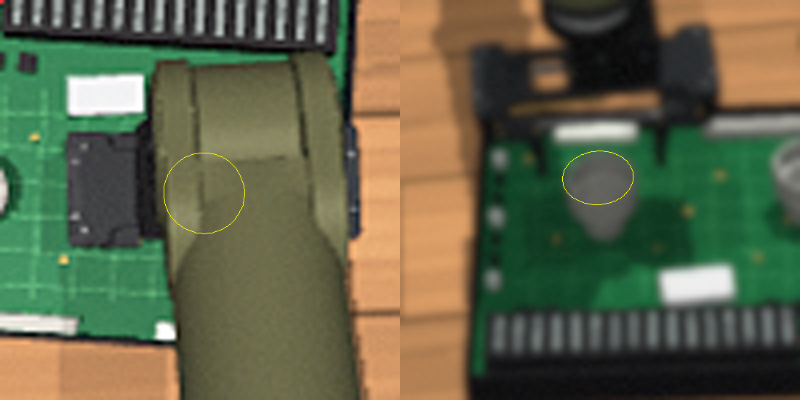

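The fingertips straddle cup_a's rim; in the right crop they are at about (540,160) and (660,150), with the rim at (598,178). I'm continuing down and gripping.

```bash
python3 -m crank '{"travel":[[1,-2,10],[1,-2,20],[1,-2,30],[1,-2,38],[1,-2,38]],"roll":[0,0,0,0,0]}'; python3 -m crank '{"travel":[[0,0,0],[0,0,0],[0,0,0],[0,0,0],[0,0,0]],"roll":[0,0,0,0,0]}' 0
```

```text
clock: 2.7
tool_pos: [0.5539, -0.0718, 0.0847]
eef_rot: [[-0.0, -1.0, -0.004], [-1.0, 0.0, 0.001], [-0.001, 0.004, -1.0]]
contact_force: [-0.1, 0.3, -0.9]
opening: 1.0
clock: 3.12
tool_pos: [0.5558, -0.072, 0.0877]
eef_rot: [[-0.0, -1.0, 0.001], [-1.0, 0.0, -0.0], [0.0, -0.001, -1.0]]
contact_force: [0.2, 0.4, -0.5]
opening: 0.71
```

```bash
python3 -m crank '{"travel":[[0,0,0],[0,0,0],[0,0,0],[0,0,0],[0,0,0]],"roll":[0,0,0,0,0]}'; python3 -c "
from h import *
st()"; python3 -m crank '{"travel":[[0,0,-8],[0,0,-30],[0,0,-60],[0,0,-90],[0,0,-120]],"roll":[0,0,0,0,0]}'
```

```text
clock: 3.53
tool_pos: [0.5558, -0.0721, 0.0876]
eef_rot: [[-0.0, -1.0, 0.001], [-1.0, 0.0, -0.0], [0.0, -0.001, -1.0]]
contact_force: [-0.3, -1.0, 3.5]
opening: 0.661
{'clock': 3.5333, 'joint_positions': [0.4994, 0.3049, -0.4798, 1.8424, 0.1625, 1.0321, -1.6161], 'tool_pos': [0.5558, -0.0721, 0.0876], 'eef_rot': [[-0.0002, -1.0, 0.0006], [-1.0, 0.0002, -0.0004], [0.0004, -0.0006, -1.0]], 'contact_force': [-0.3371, -1.0256, 3.5452], 'opening': 0.6615}
clock: 3.95
tool_pos: [0.5548, -0.0718, 0.2083]
eef_rot: [[0.0, -1.0, -0.001], [-1.0, -0.0, 0.0], [-0.0, 0.001, -1.0]]
contact_force: [0.6, -0.2, -0.4]
opening: 0.657
```

```bash
python3 -m crank '{"travel":[[-38,8,0],[-76,16,0],[-114,24,0],[-152,32,0],[-190,40,0]],"roll":[0,0,0,0,0]}';python3 -c "
from h import *
st()"; 
```

```text
clock: 4.37
tool_pos: [0.5145, 0.1196, 0.2074]
eef_rot: [[-0.0, -1.0, -0.0], [-1.0, 0.0, -0.0], [0.0, 0.0, -1.0]]
contact_force: [1.5, -0.2, -0.8]
opening: 0.656
{'clock': 4.3667, 'joint_positions': [0.3193, 0.1296, -0.6409, 1.7878, 0.0819, 1.251, -1.9147], 'tool_pos': [0.5145, 0.1196, 0.2074], 'eef_rot': [[-0.0005, -1.0, -0.0001], [-1.0, 0.0005, -0.0004], [0.0004, 0.0001, -1.0]], 'contact_force': [1.5156, -0.1755, -0.8183], 'opening': 0.6559}
```

```bash
python3 -m crank '{"travel":[[-38,8,0],[-76,16,0],[-114,24,0],[-152,32,0],[-189,40,0]],"roll":[0,0,0,0,0]}'>/dev/null; python3 -m crank '{"travel":[[0,0,0],[0,0,0],[0,0,0],[0,0,0],[0,0,0]],"roll":[0,0,0,0,0]}'; python3 - <<'E'
from h import *
o=st(); t=grab('top','top2'); s=grab('scene','scene2'); z=o['tool_pos'][2]-.0676+.062; xy=o['tool_pos'][:2]-[.002,0]
print(z,fit([s],xy,z,(.029,))[0].round(4), 'c',fit([s],(.472,.309),.065,(.029,))[0].round(4))
cc=[(xy,z,.029),((.472,.309),.065,.029)]
overlay(s,'c1',cc,(310,140,410,240),5);overlay(t,'c2',cc,(130,190,230,290),5)
a,b=cv2.imread('pics/c1.png'),cv2.imread('pics/c2.png');cv2.imwrite('pics/g2.png',cv2.resize(np.hstack([a,b]),(800,400)))
E
```

```text
clock: 5.2
tool_pos: [0.4764, 0.3051, 0.207]
eef_rot: [[-0.003, -1.0, 0.0], [-1.0, 0.003, -0.001], [0.001, -0.0, -1.0]]
contact_force: [-1.3, -0.2, -1.3]
opening: 0.663
{'clock': 5.2, 'joint_positions': [0.0491, 0.2421, -0.7636, 1.6977, 0.1752, 1.2725, -2.326], 'tool_pos': [0.4764, 0.3051, 0.207], 'eef_rot': [[-0.0033, -1.0, 0.0], [-1.0, 0.0033, -0.0011], [0.0011, -0.0, -1.0]], 'contact_force': [-1.2821, -0.1765, -1.3062], 'opening': 0.6627}
0.20143164965745924 [0.4724 0.3211] c [0.474 0.325]
```

View pics/g2.png

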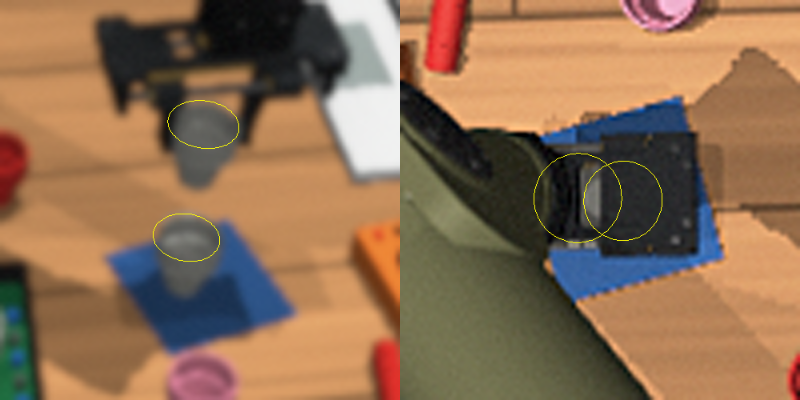

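The scene crop shows the held cup at (203,130), directly behind and above cup_c at (187,240). The remaining offset is a few mm, well inside the funnel, so I correct it and lower.

```bash
python3 -m crank '{"travel":[[-2,1,5],[-4,1,20],[-4,1,35],[-4,1,50],[-4,1,63]],"roll":[0,0,0,0,0]}'; python3 -m crank '{"travel":[[0,0,4],[0,0,10],[0,0,16],[0,0,22],[0,0,28]],"roll":[0,0,0,0,0]}';python3 -m crank '{"travel":[[0,0,0],[0,0,0],[0,0,0],[0,0,0],[0,0,0]],"roll":[0,0,0,0,0]}'
```

```text
clock: 5.72
tool_pos: [0.4744, 0.3105, 0.1429]
eef_rot: [[-0.001, -1.0, -0.0], [-1.0, 0.001, -0.001], [0.001, 0.0, -1.0]]
contact_force: [0.6, -0.5, -1.1]
opening: 0.656
clock: 6.13
tool_pos: [0.4749, 0.3112, 0.1162]
eef_rot: [[-0.0, -1.0, 0.001], [-1.0, 0.0, 0.0], [-0.0, -0.001, -1.0]]
contact_force: [0.4, -0.8, -1.7]
opening: 0.656
clock: 6.55
tool_pos: [0.4748, 0.3112, 0.1166]
eef_rot: [[-0.0, -1.0, 0.001], [-1.0, 0.0, 0.0], [-0.0, -0.001, -1.0]]
contact_force: [0.1, -0.4, -1.1]
opening: 0.662
```

No contact forces, so the foot is inside the rim. I'm lowering to just above the seat (TCP about 0.097).

```bash
python3 -m crank '{"travel":[[0,0,4],[0,0,8],[0,0,12],[0,0,16],[0,0,16]],"roll":[0,0,0,0,0]}'; python3 -m crank '{"travel":[[0,0,1],[0,0,2],[0,0,3],[0,0,3],[0,0,3]],"roll":[0,0,0,0,0]}'
```

```text
clock: 6.97
tool_pos: [0.4739, 0.3105, 0.0989]
eef_rot: [[-0.0, -1.0, -0.002], [-1.0, 0.0, -0.001], [0.001, 0.002, -1.0]]
contact_force: [-0.8, 0.2, -0.9]
opening: 0.66
clock: 7.38
tool_pos: [0.4745, 0.3111, 0.0972]
eef_rot: [[-0.0, -1.0, -0.0], [-1.0, 0.0, -0.0], [0.0, 0.0, -1.0]]
contact_force: [-0.3, 0.2, -1.5]
opening: 0.652
```

```bash
python3 - <<'E'
from h import *
o=st(); s=grab('scene','scene3')
overlay(s,'g3',[],(310,150,410,225),8)
E
```

```text
{'clock': 7.3833, 'joint_positions': [-0.0022, 0.3593, -0.7336, 1.8101, 0.2709, 1.0752, -2.4054], 'tool_pos': [0.4745, 0.3111, 0.0972], 'eef_rot': [[-0.0001, -1.0, -0.0], [-1.0, 0.0001, -0.0], [0.0, 0.0, -1.0]], 'contact_force': [-0.3146, 0.1784, -1.5225], 'opening': 0.6517}
```

View pics/g3.png

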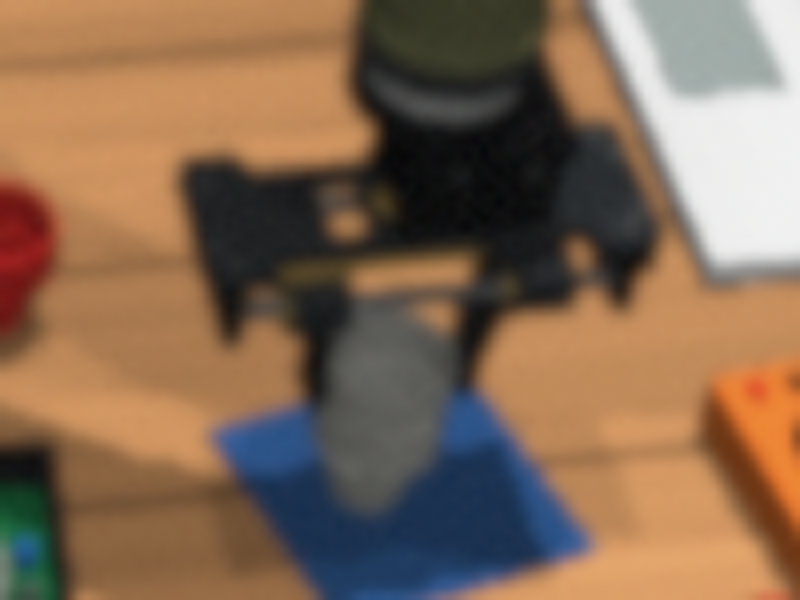

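The crop shows the held cup inside cup_c at about (385,400), with both standing on the mat. I'm releasing, backing up, and checking that it is seated.

```bash
python3 -m crank '{"travel":[[0,0,0],[0,0,0],[0,0,0],[0,0,0],[0,0,0]],"roll":[0,0,0,0,0]}' 1;  python3 -m crank '{"travel":[[0,0,-5],[0,0,-30],[0,0,-60],[0,0,-90],[0,0,-120]],"roll":[0,0,0,0,0]}'; python3 -m crank '{"travel":[[35,-15,0],[70,-30,0],[105,-44,0],[140,-58,0],[175,-72,0]],"roll":[0,0,0,0,0]}'; python3 - <<'E'
from h import *
o=st(); t=grab('top','top4'); s=grab('scene','scene4')
for z in (.065,.0915):
  print(z,[(fit(f,(.473,.31),z,(.029,),.012)) for f in([t],[s],[t,s])])
xy=fit([t,s],(.473,.31),.0915,(.029,),.012)[0]
print('b',fit([t],(.561,.0965),.082,(.029,.0255)))
cc=[(xy,.0915,.029),(xy,.003,.0155)]
overlay(s,'c1',cc,(320,160,400,240),5);overlay(t,'c2',cc,(150,200,230,280),5)
a,b=cv2.imread('pics/c1.png'),cv2.imread('pics/c2.png');cv2.imwrite('pics/g4.png',cv2.resize(np.hstack([a,b]),(800,400)))
E
```

```text
clock: 7.85
tool_pos: [0.4747, 0.311, 0.0973]
eef_rot: [[-0.0, -1.0, 0.0], [-1.0, 0.0, -0.0], [0.0, -0.0, -1.0]]
contact_force: [0.3, -0.5, -0.3]
opening: 0.938
clock: 8.27
tool_pos: [0.4743, 0.3111, 0.2189]
eef_rot: [[0.0, -1.0, -0.0], [-1.0, -0.0, -0.0], [0.0, 0.0, -1.0]]
contact_force: [0.6, 0.9, -0.2]
opening: 0.998
clock: 8.68
tool_pos: [0.547, 0.1344, 0.218]
eef_rot: [[0.0, -1.0, 0.001], [-1.0, -0.0, -0.0], [0.0, -0.001, -1.0]]
contact_force: [0.8, 0.5, -0.0]
opening: 0.997
{'clock': 8.6833, 'joint_positions': [0.2963, 0.2076, -0.6606, 1.6933, 0.1329, 1.2849, -1.962], 'tool_pos': [0.547, 0.1344, 0.218], 'eef_rot': [[0.0001, -1.0, 0.0011], [-1.0, -0.0001, -0.0003], [0.0003, -0.0011, -1.0]], 'contact_force': [0.7593, 0.5156, -0.0107], 'opening': 0.9974}
0.065 [(array([0.472 , 0.3155]), np.float32(279.27112)), (array([0.459, 0.324]), np.float32(125.53358)), (array([0.4715, 0.315 ]), np.float32(359.7837))]
0.0915 [(array([0.4715, 0.309 ]), np.float32(279.75638)), (array([0.479 , 0.3125]), np.float32(143.38623)), (array([0.4725, 0.3095]), np.float32(396.6557))]
b (array([0.545, 0.11 ]), np.float32(167.20535))
```

View pics/g4.png

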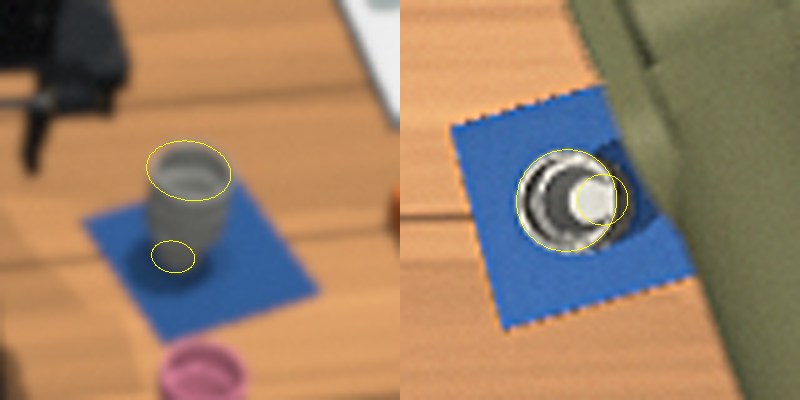

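The upper cup is seated on cup_c: the rim fits at z = 0.0915 in both views, and the stack stands at about (0.4725, 0.3095). Next is cup_b.

```bash
python3 -m crank '{"travel":[[19,-7,10],[38,-14,20],[38,-14,45],[38,-14,60],[38,-14,60]],"roll":[0,0,0,0,0]}'; python3 -m crank '{"travel":[[0,0,0],[0,0,0],[0,0,0],[0,0,0],[0,0,0]],"roll":[0,0,0,0,0]}'
```

```text
clock: 9.2
tool_pos: [0.5583, 0.0975, 0.1541]
eef_rot: [[-0.001, -1.0, -0.006], [-1.0, 0.001, -0.0], [0.0, 0.006, -1.0]]
contact_force: [-1.5, 0.2, -0.2]
opening: 1.0
clock: 9.62
tool_pos: [0.561, 0.0983, 0.1582]
eef_rot: [[0.0, -1.0, 0.002], [-1.0, -0.0, -0.0], [0.0, -0.002, -1.0]]
contact_force: [-1.2, 0.6, -0.2]
opening: 1.005
```

```bash
python3 -m crank '{"travel":[[1,0,15],[1,0,32],[1,0,50],[1,0,65],[1,0,72]],"roll":[0,0,0,0,0]}'; python3 -m crank '{"travel":[[0,0,0],[0,0,0],[0,0,0],[0,0,0],[0,0,0]],"roll":[0,0,0,0,0]}' 0;  python3 -m crank '{"travel":[[0,0,0],[0,0,0],[0,0,0],[0,0,0],[0,0,0]],"roll":[0,0,0,0,0]}'; python3 -m crank '{"travel":[[0,0,-8],[0,0,-35],[0,0,-70],[0,0,-105],[0,0,-140]],"roll":[0,0,0,0,0]}'
```

```text
clock: 10.03
tool_pos: [0.5595, 0.0967, 0.0836]
eef_rot: [[-0.0, -1.0, -0.002], [-1.0, 0.0, -0.0], [0.0, 0.002, -1.0]]
contact_force: [0.1, -0.4, -0.4]
opening: 0.996
clock: 10.45
tool_pos: [0.5612, 0.0971, 0.0862]
eef_rot: [[-0.0, -1.0, 0.002], [-1.0, 0.0, 0.0], [-0.0, -0.002, -1.0]]
contact_force: [-1.0, 0.8, 1.0]
opening: 0.708
clock: 10.87
tool_pos: [0.5611, 0.0972, 0.086]
eef_rot: [[-0.0, -1.0, 0.001], [-1.0, 0.0, 0.0], [-0.0, -0.001, -1.0]]
contact_force: [-0.8, 0.3, 5.5]
opening: 0.654
clock: 11.28
tool_pos: [0.5597, 0.0968, 0.2263]
eef_rot: [[-0.0, -1.0, -0.002], [-1.0, 0.0, -0.0], [0.0, 0.002, -1.0]]
contact_force: [1.5, 0.2, -1.1]
opening: 0.661
```

```bash
python3 -m crank '{"travel":[[-35,14,0],[-70,28,0],[-105,43,0],[-140,57,0],[-172,70,0]],"roll":[0,0,0,0,0]}' >/dev/null; python3 -m crank '{"travel":[[-21,9,0],[-42,17,0],[-42,17,0],[-42,17,0],[-42,17,0]],"roll":[0,0,0,0,0]}'; python3 -m crank '{"travel":[[0,0,0],[0,0,0],[0,0,0],[0,0,0],[0,0,0]],"roll":[0,0,0,0,0]}'
```

```text
clock: 12.12
tool_pos: [0.4738, 0.3099, 0.2248]
eef_rot: [[-0.001, -1.0, -0.001], [-1.0, 0.001, -0.001], [0.001, 0.001, -1.0]]
contact_force: [0.9, -0.7, -1.4]
opening: 0.66
clock: 12.53
tool_pos: [0.4739, 0.3106, 0.2252]
eef_rot: [[-0.001, -1.0, 0.0], [-1.0, 0.001, -0.0], [0.0, -0.0, -1.0]]
contact_force: [0.2, 0.8, -1.7]
opening: 0.662
```

```bash
python3 -m crank '{"travel":[[0,0,20],[0,0,40],[0,0,60],[0,0,70],[0,0,80]],"roll":[0,0,0,0,0]}'; python3 -m crank '{"travel":[[0,0,4],[0,0,8],[0,0,12],[0,0,16],[0,0,20]],"roll":[0,0,0,0,0]}'; python3 -m crank '{"travel":[[0,0,1],[0,0,2],[0,0,3],[0,0,3],[0,0,3]],"roll":[0,0,0,0,0]}'
```

```text
clock: 12.95
tool_pos: [0.4734, 0.3107, 0.1443]
eef_rot: [[-0.0, -1.0, -0.001], [-1.0, 0.0, -0.0], [0.0, 0.001, -1.0]]
contact_force: [-0.7, 0.0, -0.6]
opening: 0.657
clock: 13.37
tool_pos: [0.474, 0.3113, 0.1255]
eef_rot: [[-0.0, -1.0, 0.001], [-1.0, 0.0, 0.0], [-0.0, -0.001, -1.0]]
contact_force: [-0.6, -0.9, -1.2]
opening: 0.662
clock: 13.78
tool_pos: [0.4737, 0.3111, 0.1224]
eef_rot: [[-0.0, -1.0, 0.0], [-1.0, 0.0, 0.0], [-0.0, -0.0, -1.0]]
contact_force: [0.4, -0.1, -1.0]
opening: 0.659
```

```bash
python3 -m crank '{"travel":[[0,0,0],[0,0,0],[0,0,0],[0,0,0],[0,0,0]],"roll":[0,0,0,0,0]}' 1;  python3 -m crank '{"travel":[[0,0,-5],[0,0,-30],[0,0,-55],[0,0,-80],[0,0,-100]],"roll":[0,0,0,0,0]}'; python3 -m crank '{"travel":[[40,-2,0],[80,-4,0],[120,-6,0],[160,-8,0],[200,-10,0]],"roll":[0,0,0,0,0]}' 0;python3 -m crank '{"travel":[[40,-2,0],[80,-4,0],[120,-6,0],[160,-8,0],[200,-10,0]],"roll":[0,0,0,0,0]}'; python3 - <<'E'
from h import *
o=st(); t=grab('top','top5'); s=grab('scene','scene5')
for z in (.0915,.118,.125):
  print(z,[(fit(f,(.473,.31),z,(.029,.0255),.012)) for f in([t],[s],[t,s])])
xy=fit([t,s],(.473,.31),.118,(.029,.0255),.008)[0]
cc=[(xy,.118,.029)]
overlay(s,'c1',cc,(310,150,400,240),5);overlay(t,'c2',cc,(140,195,230,285),5)
a,b=cv2.imread('pics/c1.png'),cv2.imread('pics/c2.png');cv2.imwrite('pics/g5.png',cv2.resize(np.hstack([a,b]),(800,400)))
E
```

```text
clock: 14.2
tool_pos: [0.4736, 0.3111, 0.1223]
eef_rot: [[-0.0, -1.0, 0.0], [-1.0, 0.0, -0.0], [0.0, -0.0, -1.0]]
contact_force: [0.2, -0.3, -0.8]
opening: 0.943
clock: 14.62
tool_pos: [0.4738, 0.3115, 0.2246]
eef_rot: [[0.0, -1.0, 0.002], [-1.0, -0.0, 0.001], [-0.001, -0.002, -1.0]]
contact_force: [0.6, 0.0, 0.7]
opening: 0.997
clock: 15.03
tool_pos: [0.4834, 0.1093, 0.2229]
eef_rot: [[0.0, -1.0, 0.001], [-1.0, -0.0, -0.0], [0.0, -0.001, -1.0]]
contact_force: [0.4, 0.2, -0.2]
opening: 0.704
clock: 15.45
tool_pos: [0.4933, -0.0908, 0.223]
eef_rot: [[-0.0, -1.0, 0.001], [-1.0, 0.0, -0.001], [0.001, -0.001, -1.0]]
contact_force: [1.0, 0.5, 0.7]
opening: 0.328
{'clock': 15.45, 'joint_positions': [0.5732, 0.0391, -0.4524, 1.8325, 0.0184, 1.2727, -1.4551], 'tool_pos': [0.4933, -0.0908, 0.223], 'eef_rot': [[-0.0, -1.0, 0.0012], [-1.0, 0.0, -0.0007], [0.0007, -0.0012, -1.0]], 'contact_force': [0.9824, 0.5079, 0.6712], 'opening': 0.328}
0.0915 [(array([0.4745, 0.316 ]), np.float32(505.36072)), (array([0.459, 0.322]), np.float32(233.5502)), (array([0.4745, 0.316 ]), np.float32(671.2586))]
0.118 [(array([0.4735, 0.3085]), np.float32(517.2177)), (array([0.478, 0.312]), np.float32(269.14853)), (array([0.475 , 0.3095]), np.float32(764.20874))]
0.125 [(array([0.4735, 0.307 ]), np.float32(520.0198)), (array([0.4855, 0.309 ]), np.float32(269.60175)), (array([0.475 , 0.3075]), np.float32(717.39935))]
```

View pics/g5.png

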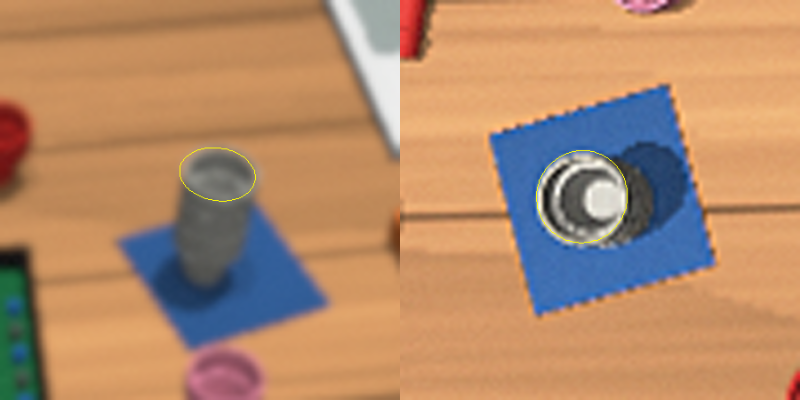

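The stack of three fits at rim z = 0.118. The offset between the two cameras is the same as it was for cup_c alone, so the height is consistent and the stack is seated and upright. Now the key.

```bash
python3 -m crank '{"travel":[[40,0,0],[80,-1,0],[120,-1,0],[160,-2,0],[200,-2,0]],"roll":[0,0,0,0,0]}' >/dev/null; python3 -m crank '{"travel":[[20,0,0],[39,-1,0],[39,-1,20],[39,-1,40],[39,-1,60]],"roll":[0,0,0,0,0]}'; python3 -m crank '{"travel":[[0,0,0],[0,0,10],[0,0,20],[0,0,20],[0,0,20]],"roll":[0,0,0,0,0]}';  python3 -m crank '{"travel":[[0,0,0],[0,0,0],[0,0,0],[0,0,0],[0,0,0]],"roll":[0,0,0,0,0]}'; python3 - <<'E'
from h import *
s=grab('scene','scene6'); t=grab('top','top6'); print(fit([s],(.497,-.329),.106,(.025,)))
overlay(s,'c1',[],(125,160,215,250),5);overlay(t,'c2',[],(360,180,450,270),5)
a,b=cv2.imread('pics/c1.png'),cv2.imread('pics/c2.png');cv2.imwrite('pics/g6.png',cv2.resize(np.hstack([a,b]),(800,400)))
E
```

```text
clock: 16.38
tool_pos: [0.497, -0.328, 0.1621]
eef_rot: [[-0.001, -1.0, 0.001], [-1.0, 0.001, -0.0], [0.0, -0.001, -1.0]]
contact_force: [0.7, 0.0, 0.1]
opening: 0.004
clock: 16.8
tool_pos: [0.4965, -0.3278, 0.1424]
eef_rot: [[0.0, -1.0, -0.0], [-1.0, -0.0, -0.0], [0.0, 0.0, -1.0]]
contact_force: [0.8, -0.2, -0.0]
opening: 0.005
clock: 17.22
tool_pos: [0.4966, -0.3281, 0.1426]
eef_rot: [[-0.0, -1.0, 0.0], [-1.0, 0.0, -0.0], [0.0, -0.0, -1.0]]
contact_force: [0.0, 0.1, 0.2]
opening: 0.001
(array([ 0.507 , -0.3255]), np.float32(143.71243))
```

View pics/g6.png

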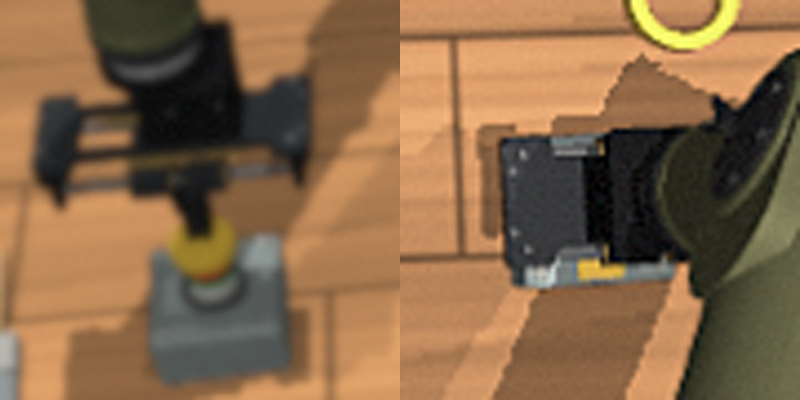

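The scene crop shows the closed fingertips at about (203,232), above the yellow cap (203,250) with the key still up. I'm pressing in two steps and checking the force.

```bash
python3 -m crank '{"travel":[[0,0,5],[0,0,9],[0,0,13],[0,0,17],[0,0,20]],"roll":[0,0,0,0,0]}'; python3 -m crank '{"travel":[[0,0,0],[0,0,0],[0,0,0],[0,0,0],[0,0,0]],"roll":[0,0,0,0,0]}'; python3 -c "
from h import *
st()"
```

```text
clock: 17.73
tool_pos: [0.4964, -0.328, 0.1222]
eef_rot: [[-0.0, -1.0, -0.0], [-1.0, 0.0, -0.0], [0.0, 0.0, -1.0]]
contact_force: [-0.9, 0.9, 5.9]
opening: 0.004
clock: 18.15
tool_pos: [0.4964, -0.328, 0.1225]
eef_rot: [[-0.0, -1.0, -0.0], [-1.0, 0.0, -0.0], [0.0, 0.0, -1.0]]
contact_force: [-0.9, 1.5, 4.7]
opening: 0.003
{'clock': 18.15, 'joint_positions': [0.7672, 0.31, -0.2692, 1.7333, 0.0909, 1.1104, -1.1012], 'tool_pos': [0.4964, -0.328, 0.1225], 'eef_rot': [[-0.0003, -1.0, -0.0], [-1.0, 0.0003, -0.0002], [0.0002, 0.0, -1.0]], 'contact_force': [-0.8885, 1.5489, 4.7495], 'opening': 0.0035}
```

```bash
python3 -m crank '{"travel":[[0,0,1.5],[0,0,3],[0,0,4.5],[0,0,6],[0,0,6.5]],"roll":[0,0,0,0,0]}'; python3 -m crank '{"travel":[[0,0,0],[0,0,0],[0,0,0],[0,0,0],[0,0,0]],"roll":[0,0,0,0,0]}';  python3 -m crank '{"travel":[[0,0,0],[0,0,0],[0,0,0],[0,0,0],[0,0,0]],"roll":[0,0,0,0,0]}'; python3 - <<'E'
from h import *
s=grab('scene','scene7'); t=grab('top','top7')
overlay(s,'c1',[],(150,195,190,235),10);overlay(s,'c2',[],(310,150,400,240),5)
print([fit([f],(.474,.31),.118,(.029,.0255),.008) for f in (t,s)])
a,b=cv2.imread('pics/c1.png'),cv2.imread('pics/c2.png');cv2.imwrite('pics/g7.png',np.hstack([cv2.resize(i,(400,400)) for i in(a,b)]))
E
```

```text
clock: 18.57
tool_pos: [0.4964, -0.328, 0.116]
eef_rot: [[-0.0, -1.0, -0.0], [-1.0, 0.0, -0.0], [0.0, 0.0, -1.0]]
contact_force: [-2.8, 1.7, 5.8]
opening: 0.003
clock: 18.98
tool_pos: [0.4964, -0.328, 0.1162]
eef_rot: [[-0.0, -1.0, 0.0], [-1.0, 0.0, -0.0], [0.0, -0.0, -1.0]]
contact_force: [-2.0, 1.0, 5.2]
opening: 0.003
clock: 19.4
tool_pos: [0.4964, -0.328, 0.1162]
eef_rot: [[-0.0, -1.0, 0.0], [-1.0, 0.0, -0.0], [0.0, -0.0, -1.0]]
contact_force: [-2.2, 0.9, 6.4]
opening: 0.007
[(array([0.4735, 0.309 ]), np.float32(515.0505)), (array([0.4785, 0.3115]), np.float32(274.00116))]
```

View pics/g7.png

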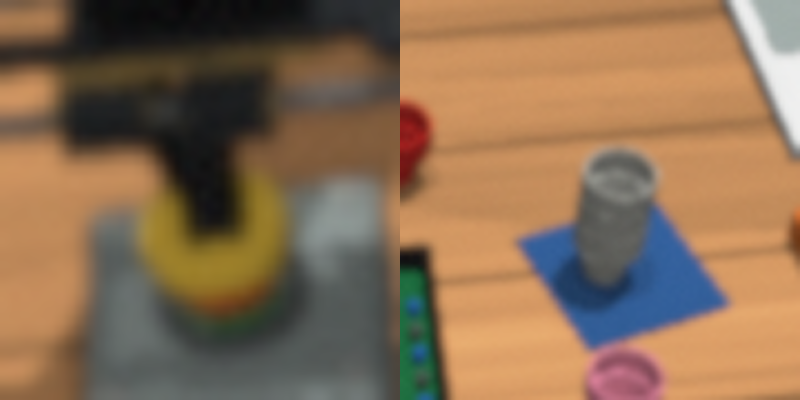

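The left crop shows red above and green at the collar (230,320), with no white visible. The right crop shows the three-cup stack still upright on the mat at (620,220). I'm handing in.

```bash
python3 -c "
from h import *
st(); print(robot.finish_job())"
```

```text
{'clock': 19.5, 'joint_positions': [0.7665, 0.3163, -0.2687, 1.7391, 0.0931, 1.0985, -1.1029], 'tool_pos': [0.4964, -0.328, 0.1162], 'eef_rot': [[-0.0002, -1.0, -0.0], [-1.0, 0.0002, -0.0002], [0.0002, 0.0, -1.0]], 'contact_force': [-1.9328, 1.3761, 5.7909], 'opening': 0.0006}
the job is handed in; nothing more can be done
None
```

I took cup_a and then cup_b off the board and nested them in cup_c on the mat. Then I pressed the key with the closed gripper and handed in at 19.5 s while still holding it.

- **Key:** the TCP was at z = 0.1162 m, which puts the key at about 14.8 mm of travel. The upward force was 5.2–6.4 N, against 6.75 N nominal at 15 mm. In the picture the green ring was at the collar, red above it and no white.
- **Stack:** the top rim fitted at z = 0.118 m, the fully seated height, and the cups looked upright on the mat. The two cameras disagreed by about 5 mm in x and 2.5 mm in y on where the stack stands. They disagreed by nearly as much (4 mm and 2.5 mm) for cup_c alone at the start, so I took it as calibration error.
- **Other checks:** two automatic rim fits went wrong where the arm or gripper covered the target (cup_b once and the key cap once), and I ignored them. I did not measure the other bench items again; no contact with them showed in the forces or pictures.

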